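# Set the angle gauge on the levelling stud

### The job

Lift the dust cap off the stud of the stand plate and nest it squarely over the other dust cap on the bench. Then take the angle gauge by its handle, set the middle part of its base bar on the uneven stud, and rock it until the swinging pointer settles on the tab at the dial's rim; finish while still holding it like that, gripped, upright dial, bearing on the stud only. Leave everything else where it is.

Things in the scene. Friction and masses are not known exactly. Their poses are not given: they have to be found in the camera images.
- plate: square white plastic stand plate, 110 x 110 x 18 mm, fixed to the bench; origin at the centre of its underside, z up. The steel stud stands on its middle
- stud_top (a point): highest point of the fixed steel stud: 60 mm above the bench, 42 above the plate, 4 mm towards the plate's -y from its centre. The stud is an 18 mm post with an uneven rounded crown: a main dome (radius 10 mm) topped by this point and a lower dome (radius 8, top 4 mm lower) 13 mm from it towards the plate's +y. Hidden under a dust cap at the start
- cap_on_stud: grey plastic dust cap, a hollow tapered cup standing mouth down, centred on the plate and covering the stud: 60 mm high, 40 mm across its closed top, 58 mm across the rim, wall 2.5 mm, closed top 5 mm thick, 50 g; origin at the centre of the mouth (lowest plane), z up. Gripped across its sides: about 46 mm wide 20 mm below the top
- cap_on_bench: second dust cap of the same shape, size and origin, loose, standing mouth down by itself on the bench. When one cap is nested over the other their walls wedge lightly and the upper one stays 24 to 30 mm higher than the lower
- gauge: angle gauge, 0.25 to 0.45 kg, standing on a flat bar 160 (its y) x 44 (x) x 12 mm; upright white dial 104 mm across, 16 thick, centre 66 mm up, face to its +x; on top a black handle block 22 (x) x 32 (y) mm, 118 to 172 mm up. Origin: centre of the bar's underside, z up. Lowering its +y end swings the pointer to +y. Pointer and tab sit inside the rim, out of reach
- pointer (a joint): angle (rad) of the black pointer on the dial: a free gravity pendulum on the dial's centre that hangs down; 0 when the gauge is level, positive when the tip is towards the gauge's +y. Swings for about a second after a motion. It lines up with the tab when this equals the value of joint mark
- mark (a joint): angle (rad) of the mark, a small black tab set on the lower rim of the dial, same zero and sense as the pointer, 0.14 to 0.30 (towards the gauge's +y); it keeps its place on the gauge
- pointer_tip (a point): tip of the pointer, 40 mm from the dial's centre, 10.5 mm to the gauge's +x of the dial's mid-plane
- mark_tip (a point): middle of the inner end of the tab (5 mm wide), where the pointer's tip must come to rest; also 40 mm from the dial's centre
- gasket: black rubber ring lying flat, 54 mm across, 8 mm high; bystander, origin at its underside
- vial: small amber glass jar, 32 mm across, 50 mm high; bystander, origin at its underside
- spanner: steel spanner, 140 mm long, lying flat near the robot; bystander, origin on the spanner
- dish: shallow glass dish, 90 mm across, 18 mm high, near the robot; bystander, origin at its underside
- fitting: black pipe fitting, 34 mm across, 22 mm high; bystander, origin at its underside
Mind the look-alikes: they are no part of the job. What is shaped like the plate but yellow is not meant.

How it is judged:
On the way:
1. the cap from the stud is nested over the other cap and let go (horizontal distance between cap_on_stud and cap_on_bench below 0.005 m and z of cap_on_stud in the frame of cap_on_bench between 0.012 and 0.033 m and angle between cap_on_bench's own z axis and vertical below 0.08 rad and angle between cap_on_stud's own z axis and vertical below 0.12 rad and height (world z) of cap_on_bench below 0.006 m and contact force between cap_on_stud and the fingers below 0.1 N), for 0.2 s.
At the end, for the whole second after the job is handed in: Caps nested on the bench, centred within 5 mm, upright, released. Gauge gripped, at rest, dial within 11 degrees of upright, its bar within 45 mm of the middle pressing on the stud with over 0.5 N, clear of the bench; pointer tip at rest within 2.5 mm of the tab tip (all of step 1 and distance between pointer_tip and mark_tip below 0.0025 m and velocity of joint pointer between -0.3 and 0.3 rad/s and contact force between gauge and plate above 0.5 N and contact force between gauge and the fingers above 1 N and contact force between gauge and table below 0.1 N and y of stud_top in the frame of gauge between -0.045 and 0.045 m and x of stud_top in the frame of gauge between -0.022 and 0.022 m and z of stud_top in the frame of gauge between -0.007 and 0.003 m and angle between gauge's own x axis and vertical between 1.37 and 1.77 rad and linear speed of gauge below 0.02 m/s); the arm keeps its last pose, push and grip.
It fails at once if a bystander is moved more than 3 cm (distance of any of gasket, vial, spanner, dish, fitting from where it was at the start of the episode above 0.03 m).
It fails at once if the gauge falls over (angle between gauge's own z axis and vertical above 0.9 rad).
It also fails if it takes over 54 s, if anything falls off the work surface, if the arm or the gripper's body presses on something with over 40 N, if the wrist force passes 120 N, or if a joint passes its speed limit or range.

### The arm

A 6-joint arm with a two-finger parallel gripper is mounted at the origin on the work surface. World frame = base frame: x ahead of the robot, y to its left, z up, the work surface at z = 0. Lengths are in m, angles in rad, forces in N, time in s.
With the tool pointing down it reaches from about 0.2 to 0.875 m from the base axis. Payload 3.4 kg.
Tool frame: the origin (TCP) lies between the finger pads; the fingertips stand 25 mm ahead of it and the grasp point (between the pads) lies 6 mm ahead of it (r.nose_length is the z of the fingertips in the tool frame, in m); z points along the fingers, x is the direction in which the jaws open and shut, and the axes are right-handed (so a half turn about z gives the same grasp; the last joint's range is limited). The gripper opens to 94 mm and grips with 3 to 60 N. Pads are 16 mm wide; open, the fingers measure 119 mm over their backs; the gripper's body (75 mm by 177 mm) begins 78 mm behind the grasp point.
Start: joints at [1.184, 0.276, 1.505, -0, 1.361, -0.121], TCP at [0.151, 0.555, 0.23] pointing down, gripper open.
Joint ranges: [-2.89, 2.89], [-0.75, 2.08], [0.22, 2.7], [-1.18, 4.32], [0.11, 2.71], [-2.7, 2.7]. Speed limits (rad/s): [2.57, 2.57, 3.14, 3.14, 3.14, 3.14].

### API

Orientations are given as a unit quaternion [w, x, y, z].
In Python, from plant import r, gripper_to, inverse_kinematics, vision, models, telemetry gives the robot as it stands. Calls block until the motion is done:
- r.move_to(position, orientation): joint-space move of the TCP to a pose.
- r.move_l(position, rot=None, vel=0.15, guard=None): straight line of the TCP; rot=None keeps the orientation; vel is the mean speed in m/s. With guard (N) it stops when the force on the tool has changed by that much, and returns True; else False.
- r.movej(angles): joint-space move.
- gripper_to(opening, f_grip=None): finger opening in m; f_grip is the grip in N (None keeps the last); returns when the fingers have stopped.
- r.hold(seconds).
- inverse_kinematics(position, orientation): joint angles nearest the present ones, or None.
- vision.snapshot(name): name is "scene" or "top"; returns the picture (480x640x3 uint8, red, green, blue); there is no depth.
- vision.get_calibration(name): a dict with "fx", "fy", "cx", "cy" (pixels), "D" ([k1, k2, p1, p2, k3] as OpenCV has them; the pictures are not rectified), "position" and "orientation" of the camera in the world. Camera axes: x right, y down, z forward; pixel columns grow to the right and rows downward; lengths in m; the calibration is good to about 2 mm. A picture is of the moment at which its call begins. get_calibration takes no time and is no camera call.
A pose or a line that the arm cannot do raises r.PlanningError and nothing moves.
- r.sign_off(): hands the job in, once; it reports no verdict.
Trained networks look in the newest picture that a camera, given by its name, has taken for a name from the list of things; names that differ only in an ending like _2 or _b are one class to them, and where a whole thing is asked for, a point or a joint stands for the part that bears it (a point fixed in the world has none). Each returns a list of dicts, best first, with "score" (0 to 1); they miss things now and then, are a little off and sometimes report something else, mostly with a low value. They report only what shows in the picture. A call takes as long as a camera call. They do not tell look-alikes from the thing itself.
- models.boxes_of(thing, camera): "at" ([x, y, z] in m, in world coordinates, good to about 4 mm: the middle of the surface that is visible of it).
- models.regions_of(thing, camera): "pixels" (480x640 bool, what is visible of it).
- models.mark_of(thing, camera): "at" ([x, y, z] in m, in world coordinates, good to about 4 mm: a listed point, or the origin of a listed thing).
Readings, each from a call of its own:
- telemetry.current_t(): time.
- telemetry.current_joints(): joint angles.
- telemetry.current_dq(): joint speeds.
- telemetry.current_joint_efforts(): joint torques, N m.
- telemetry.current_ee_pos(): TCP position.
- telemetry.current_tool_rot(): TCP orientation.
- telemetry.current_wrist_force(): force on the tool from outside, world axes, zero at the start.
- telemetry.current_torque(): the same for the moment, N m.
- telemetry.current_opening(): finger opening in m.
Only numpy, scipy, OpenCV 4.12 (cv2) and the standard library are available. Lean on these libraries where they do the work, as an engineer would, in place of code of your own. Each camera call takes 0.05 s, during which the arm holds its last target. There are 200 camera calls.

## Working session

There is one attempt and no reset: what is moved stays moved. The work goes in short steps, each a Python script; the robot and the scene stay as the last script left them, time stands still between calls to the robot, and variables do not carry over. Pictures are saved under pics/ and viewed, about 8 in all and at most 12, crops included, and the job is handed in when it is done.

```bash
ls; mkdir -p pics
python3 - <<'E'
from plant import r, vision, models, telemetry
import cv2, numpy as np
ims=[]
for c in ("scene","top"):
    im=vision.snapshot(c); cv2.imwrite(f"pics/{c}0.png",im[:,:,::-1])
    k=vision.get_calibration(c); print(c,k)
    for t in ("plate","cap_on_stud","gauge","pointer_tip","mark_tip","gasket","vial","spanner","dish","fitting"):
        print(t,[(np.round(d["at"],3).tolist(),round(d["score"],2)) for d in models.mark_of(t,c)])
print(telemetry.current_t(), r.nose_length)
E
```

```text
pics
scene {'fx': 433.3020566001767, 'fy': 433.3020566001767, 'cx': 322.0083007472863, 'cy': 236.99435353942937, 'D': array([-0.08286729,  0.        ,  0.        ,  0.        ,  0.        ]), 'position': array([ 1.09852716, -0.60287104,  0.69323711]), 'orientation': array([-0.42688188,  0.82504639,  0.33201937, -0.16380921])}
plate [([0.328, 0.282, -0.003], 0.97), ([0.644, 0.413, 0.004], 0.86), ([0.262, -0.339, 0.004], 0.77), ([0.525, 0.002, 0.003], 0.66)]
cap_on_stud [([0.529, 0.004, 0.019], 0.94), ([0.722, -0.16, -0.001], 0.37)]
gauge [([0.522, -0.283, -0.004], 0.73)]
pointer_tip [([0.527, -0.277, 0.027], 0.43)]
mark_tip []
gasket [([0.691, 0.136, 0.001], 0.68), ([0.733, 0.01, 0.005], 0.39)]
vial [([0.725, -0.157, 0.002], 0.6)]
spanner [([0.363, 0.102, 0.004], 0.61)]
dish [([0.34, -0.118, -0.001], 0.73)]
fitting [([0.734, 0.011, -0.0], 0.55)]
top {'fx': 476.2266342278109, 'fy': 476.2266342278109, 'cx': 319.58913669044045, 'cy': 239.80748210874938, 'D': array([0.03502066, 0.        , 0.        , 0.        , 0.        ]), 'position': array([0.29215195, 0.05182151, 1.01049626]), 'orientation': array([-0.07384687,  0.7154933 , -0.69085251,  0.07306691])}
plate [([0.529, 0.002, 0.003], 0.95), ([0.331, 0.282, -0.001], 0.77), ([0.642, 0.415, -0.002], 0.71), ([0.264, -0.34, -0.001], 0.69)]
cap_on_stud [([0.53, 0.0, 0.023], 0.85)]
gauge [([0.516, -0.274, 0.001], 0.57)]
pointer_tip []
mark_tip []
gasket [([0.696, 0.142, 0.002], 0.77), ([0.515, -0.275, 0.002], 0.58)]
vial [([0.723, -0.157, -0.0], 0.75)]
spanner [([0.36, 0.098, -0.002], 0.73)]
dish [([0.342, -0.12, -0.001], 0.74), ([0.536, 0.273, 0.001], 0.26)]
fitting [([0.732, 0.009, -0.003], 0.56), ([0.696, 0.136, 0.004], 0.32)]
1.1 0.025
```

View pics/scene0.png

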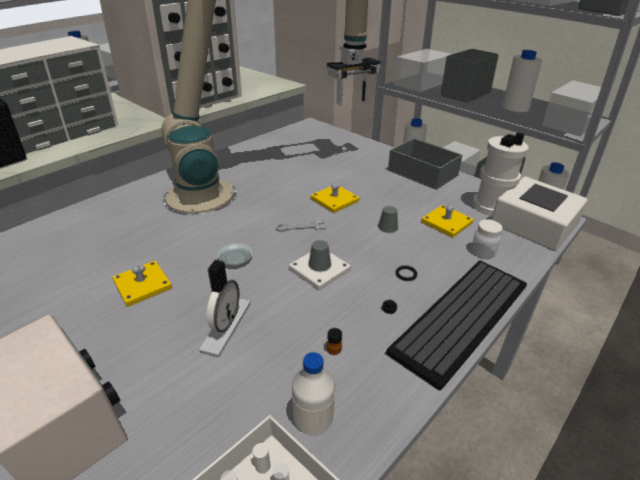

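View pics/top0.png

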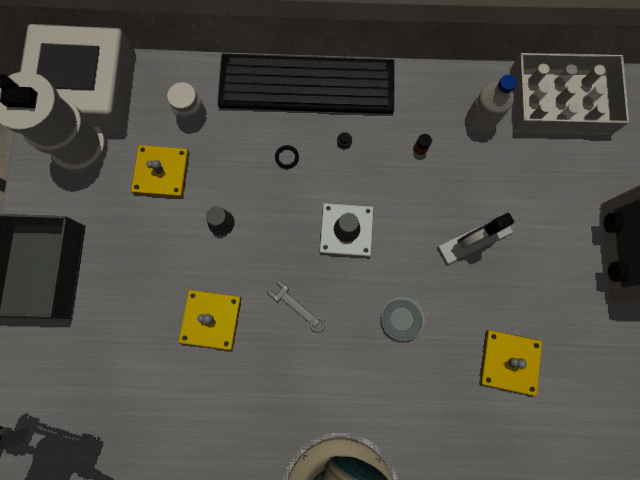

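Scene: the white plate with its cap is at (320,262), cap about (320,255). The bench cap is at (389,219) and the gauge at (225,305), its face towards the camera and so towards +x/+y. Top: plate (347,229), bench cap (219,221), gauge (478,240).
What could be mistaken for them: yellow plates with studs at scene (334,197), (447,220) and (141,281); the white jar at (487,238) and the vial at (335,341) for a cap; the fitting at (390,306) for the gasket. I choose the white plate at (320,262), its cap, and the grey cap at (389,219).

Next I fit silhouettes in both views.

```bash
cat > h.py <<'E'
from plant import r, gripper_to, inverse_kinematics, vision, models, telemetry
import numpy as np, cv2
from scipy.spatial.transform import Rotation as R
from scipy.optimize import minimize
def proj(P,c):
    k=vision.get_calibration(c); q=k["orientation"]; M=R.from_quat(np.r_[q[1:],q[0]]).as_matrix().T
    K=np.array([[k["fx"],0,k["cx"]],[0,k["fy"],k["cy"]],[0,0,1]])
    return cv2.projectPoints(np.asarray(P,float).reshape(-1,1,3),cv2.Rodrigues(M)[0],-M@k["position"],K,k["D"])[0].reshape(-1,2)
def q(Rm): a=Rm.as_quat(); return np.r_[a[3],a[:3]]
A=np.linspace(0,2*np.pi,40)
def circ(rad,z): return np.c_[rad*np.cos(A),rad*np.sin(A),0*A+z]
CAP=[np.r_[circ(.029,0),circ(.020,.06)]]
def box(x,y,z0,z1): return np.array([[i*x/2,j*y/2,z] for i in(-1,1) for j in(-1,1) for z in(z0,z1)])
dial=np.concatenate([np.c_[0*A+s*.008,.052*np.cos(A),.066+.052*np.sin(A)] for s in(-1,1)])
GAUGE=[box(.044,.16,0,.012),dial,box(.022,.032,.118,.172)]
PLATE=[box(.11,.11,0,.018)]
S=4
def render(parts,T,Rm,c):
    m=np.zeros((480*S,640*S),np.uint8)
    for p in parts:
        h=cv2.convexHull(((proj(Rm.apply(p)+T,c)+.5)*S).astype(np.float32)).round().astype(np.int32)
        cv2.fillConvexPoly(m,h,1)
    return m
def fit(parts,masks,x0,yaw=True):
    big={c:cv2.resize(m.astype(np.uint8),None,fx=S,fy=S,interpolation=0) for c,m in masks.items()}
    def cost(v,each=False):
        o=[]
        for c,m in big.items():
            g=render(parts,v[:3],R.from_euler('z',v[3] if yaw else 0),c)
            o.append(1-(g&m).sum()/(g|m).sum())
        return o if each else sum(o)
    n=4 if yaw else 3; x0=np.array(x0[:n],float)
    sim=np.vstack([x0]+[x0+np.eye(n)[i]*(.012 if i<3 else .15) for i in range(n)])
    s=minimize(cost,x0,method='Nelder-Mead',options=dict(initial_simplex=sim,xatol=1e-4,fatol=1e-4,maxiter=160))
    return s.x,cost(s.x,True)
E
cat > m1.py <<'E'
from h import *
for c in("scene","top"): vision.snapshot(c)
def mask(t,near):
    out={}
    for c in("scene","top"):
        p=proj([near],c)[0]
        L=models.regions_of(t,c)
        L=[d["pixels"] for d in L if np.linalg.norm(np.argwhere(d["pixels"])[:,::-1].mean(0)-p)<25]
        if L: out[c]=L[0]
        print(t,c,len(L), L and L[0].sum())
    return out
for t,near,parts,x0,yw in(("cap_on_stud",(.529,.002,.05),CAP,(.529,.002,.018),False),("cap_on_bench",(.54,.273,.03),CAP,(.54,.273,0),False),("gauge",(.518,-.278,.07),GAUGE,(.518,-.278,0,.46),True),("plate",(.529,.002,.01),PLATE,(.529,.002,0,.05),True)):
    m=mask(t,near)
    if t=="plate":  # merge the cap into the plate's outline
        parts=PLATE+[CAP[0]+[0,0,.018]]; mc=mask("cap_on_stud",(.529,.002,.05)); m={c:m[c]|mc[c] for c in m if c in mc}
    if m: v,e=fit(parts,m,x0,yw); print(t,np.round(v,4),np.round(e,3))
E
python3 m1.py; python3 -c "
import cv2,numpy as np
a=cv2.imread('pics/scene0.png')
f=lambda x,y,w,h:cv2.resize(a[y:y+h,x:x+w],(400,400),interpolation=cv2.INTER_CUBIC)
cv2.imwrite('pics/crop0.png',np.hstack([f(280,190,130,130),f(190,250,70,110)]))"
```

```text
cap_on_stud scene 1 519
cap_on_stud top 1 616
cap_on_stud [5.285e-01 4.000e-04 2.020e-02] [0.153 0.044]
cap_on_bench scene 1 442
cap_on_bench top 1 657
cap_on_bench [ 0.537   0.2736 -0.002 ] [0.054 0.051]
gauge scene 1 2639
gauge top 1 1651
gauge [ 5.176e-01 -2.752e-01  3.000e-04  4.837e-01] [0.053 0.042]
plate scene 1 1085
plate top 0 []
cap_on_stud scene 1 519
cap_on_stud top 1 616
plate [ 0.5271  0.0035 -0.0016 -0.0349] [0.078]
```

View pics/crop0.png

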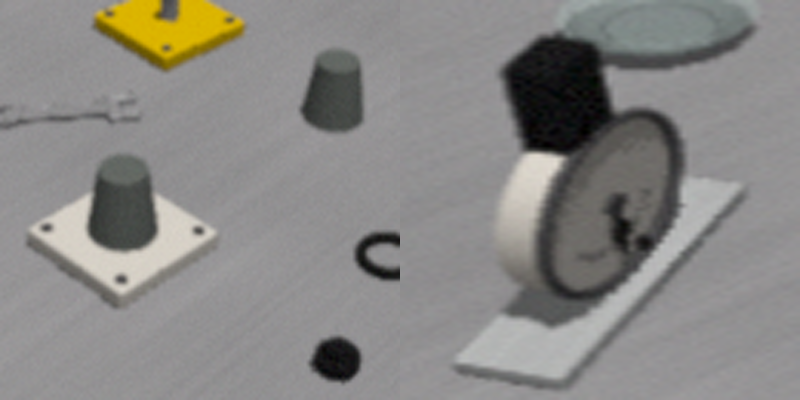

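The crop shows the grey cap on the white plate, the second grey cap free on the bench, and the gauge with its dial towards the camera, the tab on the +y side. The choice is confirmed, so I pick the cap and nest it.

```bash
cat >> h.py <<'E'
def down(a): return R.from_euler('z',a)*R.from_euler('x',np.pi)
E
python3 - <<'E'
from h import *
C=np.array([.5283,.001]); B=np.array([.537,.2736])
for a in (np.pi/2,0,-np.pi/2): print(a,[None if (s:=inverse_kinematics([*p,z],q(down(a)))) is None else np.round(s,2).tolist() for p,z in((C,.064),(B,.16))])
a=np.pi/2 if inverse_kinematics([*C,.064],q(down(np.pi/2))) is not None else -np.pi/2
o=q(down(a))
gripper_to(.094)
r.move_to([*C,.17],o); r.move_l([*C,.064],vel=.15)
gripper_to(.03,25); print("open",telemetry.current_opening(),telemetry.current_t())
r.move_l([*C,.165],vel=.1); print("open",telemetry.current_opening(),telemetry.current_wrist_force())
for c in("scene","top"): cv2.imwrite(f"pics/{c}1.png",vision.snapshot(c)[:,:,::-1])
m={c:models.regions_of("cap_on_stud",c) for c in("scene","top")}
for c in m: print([(d["score"],d["pixels"].sum(),np.argwhere(d["pixels"]).mean(0)[::-1].round(1)) for d in m[c]], proj([[*C,.15]],c))
print([(d["at"],d["score"]) for d in models.mark_of("cap_on_stud","scene")])
a=cv2.imread("pics/scene1.png"); b=cv2.imread("pics/top1.png")
f=lambda a,x,y,w,h:cv2.resize(a[y:y+h,x:x+w],(400,400),interpolation=cv2.INTER_CUBIC)
cv2.imwrite('pics/crop1.png',np.hstack([f(a,260,160,130,130),f(b,290,170,110,110)]))
print(telemetry.current_t())
E
```

```text
1.5707963267948966 [[-0.13, 0.36, 1.85, -0.0, 0.94, -1.7], [0.36, 0.36, 1.56, -0.0, 1.22, -1.21]]
0 [[-0.13, 0.36, 1.85, -0.0, 0.94, -0.13], [0.36, 0.36, 1.56, -0.0, 1.22, 0.36]]
-1.5707963267948966 [[-0.13, 0.36, 1.85, -0.0, 0.94, 1.44], [0.36, 0.36, 1.56, 0.0, 1.22, 1.93]]
open 0.04923156687582912 5.9333
open 0.04952539251921182 [-0.50314336  0.16016783  0.23358526]
[(0.64, np.int64(536), array([321.7, 222.3]))] [[319.48966938 218.83465676]]
[(0.97, np.int64(423), array([349.3, 220.3]))] [[349.98982812 212.33959433]]
[([0.5259, 0.003, 0.1198], 0.6), ([0.5275, -0.2772, 0.0263], 0.45)]
7.3417
```

View pics/crop1.png

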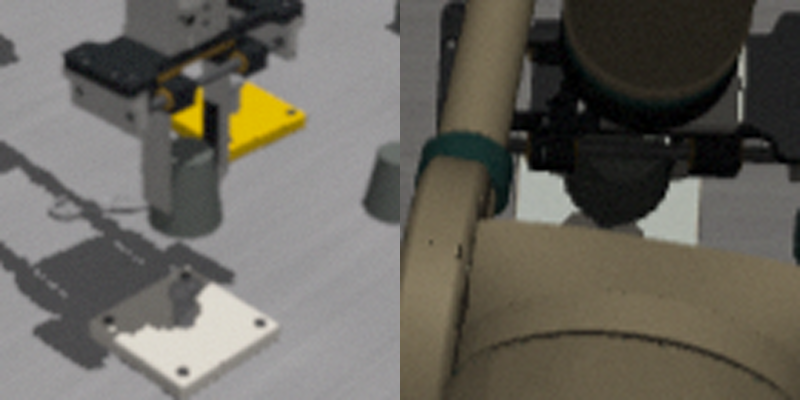

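The crop shows the cap in the fingers (left crop about (185,185)), lifted clear, with the stud bare on the white plate. Now nest it.

Run:
```python
from h import *
B=np.array([.537,.2736]); o=q(down(np.pi/2))
r.move_to([*B,.165],o); r.move_l([*B,.12],vel=.15)
print(telemetry.current_wrist_force())
hit=r.move_l([*B,.064],vel=.04,guard=7)
print(hit,telemetry.current_ee_pos(),telemetry.current_wrist_force())
gripper_to(.094); r.move_l([*B,.22],vel=.2)
S1=[.50,.10,.30]
r.move_to([.42,-.2,.30],o); print(telemetry.current_t())
for c in("scene","top"): cv2.imwrite(f"pics/{c}2.png",vision.snapshot(c)[:,:,::-1])
for t in("cap_on_stud","cap_on_bench"):
    for c in("scene","top"):
        print(t,c,[(np.round(d["at"],4),d["score"]) for d in models.mark_of(t,c)])
    m={c:L[0]["pixels"] for c in("scene","top") if (L:=models.regions_of(t,c))}
    print({c:x.sum() for c,x in m.items()})
    if t=="cap_on_stud": 
        v,e=fit(CAP,m,[*B,.027],False); print(v,e)
a=cv2.imread("pics/scene2.png"); b=cv2.imread("pics/top2.png")
f=lambda a,p,w:cv2.resize(a[p[1]-w:p[1]+w,p[0]-w:p[0]+w],(260,260),interpolation=cv2.INTER_CUBIC)
cv2.imwrite('pics/crop2.png',np.hstack([f(a,(389,215),30),f(a,(320,258),35),f(b,(347,229),35)]))
print(telemetry.current_t())
```

```text
[-0.09290076 -0.55866795 -0.14106511]
True [0.53676372 0.27333393 0.07225225] [-0.52054562  0.10428897  3.06996838]
13.4583
cap_on_stud scene [(array([0.5358, 0.2746, 0.0286]), 0.68), (array([ 0.3415, -0.1188, -0.0024]), 0.67)]
cap_on_stud top [(array([0.5372, 0.2742, 0.0299]), 0.77)]
{'scene': np.int64(416), 'top': np.int64(673)}
[0.53810103 0.2738116  0.02339486] [np.float64(0.1278484366719661), np.float64(0.042218021424070606)]
cap_on_bench scene [(array([0.5346, 0.2737, 0.0017]), 0.73)]
cap_on_bench top [(array([0.5388, 0.2747, 0.0051]), 0.44)]
{'scene': np.int64(420), 'top': np.int64(179)}
13.9583
```

View pics/crop2.png

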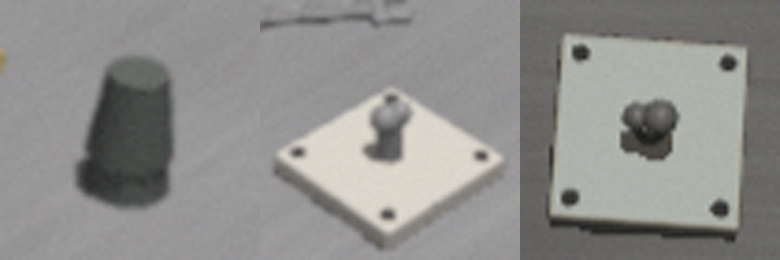

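Nested: the upper cap sits about 27 mm up, centred and released (left panel). The stud's lower dome lies to world +y (right panel: main dome (658,118), lower dome (637,117)), so plate +y ≈ world +y. Next I grip the gauge and read the dial in the air.

```bash
cat >> h.py <<'E'
LZ=.151   # TCP above bar underside along gauge z, set at the grasp
def grot(yaw,th): return R.from_euler('z',yaw)*R.from_euler('x',-th)
def tool(g,yaw,th,y=0.):   # gauge point (0,y,0) at g -> TCP pose
    G=grot(yaw,th); return np.asarray(g)+G.apply([0,-y,LZ]), q(G*R.from_euler('z',-np.pi/2)*R.from_euler('x',np.pi))
def rect(im,c="scene",n=400):   # dial seen square-on: column grows with gauge +y, row down
    tq=telemetry.current_tool_rot(); T=R.from_quat(np.r_[tq[1:],tq[0]])
    G=T*(R.from_euler('z',-np.pi/2)*R.from_euler('x',np.pi)).inv()
    O=telemetry.current_ee_pos()+G.apply([0,0,-LZ])
    u=(np.arange(n)-n/2)/(n/2)*.056; Y,Z=np.meshgrid(u,-u)
    P=proj(G.apply(np.c_[0*Y.ravel()+.0105,Y.ravel(),.066+Z.ravel()])+O,c).astype(np.float32)
    return cv2.remap(im,P[:,0].reshape(n,n),P[:,1].reshape(n,n),cv2.INTER_CUBIC)
E
python3 - <<'E'
from h import *
print("stud px pred",proj([[.528,-.003,.06]],"top"))
g=[.5176,-.2752,0]; yaw=.484
V=[.62,-.33,.26]; vy=-.5
for a in((g,yaw,0),(V,vy,0),(V,vy,.22),([.528,-.003,.07],-.5,.25)): 
    s=inverse_kinematics(*tool(*a)); print(None if s is None else np.round(s,2))
p,o=tool(g,yaw,0)
r.move_to([p[0],p[1],.25],o); r.move_l(p,vel=.12)
gripper_to(.02,50); print("open",telemetry.current_opening(),telemetry.current_ee_pos())
r.move_l(p+[0,0,.11],vel=.12); r.hold(.2); print(telemetry.current_wrist_force(),telemetry.current_opening())
out=[]
for th in(0,.22):
    r.move_to(*tool(V,vy,th)); r.hold(1.3)
    im=vision.snapshot("scene"); cv2.imwrite(f"pics/air{th}.png",im[:,:,::-1])
    out.append(rect(im)[:,:,::-1]); np.save(f"air{th}.npy",out[-1])
    for t in("pointer_tip","mark_tip"): print(th,t,[(np.round(d["at"],4),d["score"]) for d in models.mark_of(t,"scene")])
cv2.imwrite("pics/dial1.png",np.hstack(out)); print(telemetry.current_t(),telemetry.current_opening())
E
```

```text
stud px pred [[349.08436607 224.0745053 ]]
[-0.61  0.35  1.61 -0.    1.19  0.48]
[-0.59  0.46  0.79 -0.    1.89  1.48]
[-0.43  0.48  0.79 -0.23  1.88  1.57]
[ 0.07  0.33  1.49 -0.21  1.46  2.18]
open 0.031857027027061724 [ 0.51787047 -0.27559661  0.15100696]
[ 0.14351601  0.25755977 -3.18004092] 0.03167197344049134
0 pointer_tip [(array([ 0.6271, -0.3359,  0.2867]), 0.57)]
0 mark_tip [(array([ 0.6362, -0.3234,  0.2883]), 0.54)]
0.22 pointer_tip [(array([ 0.6338, -0.3244,  0.2863]), 0.44), (array([ 0.6242, -0.3329,  0.257 ]), 0.39)]
0.22 mark_tip []
23.6167 0.03152040586253776
```

View pics/dial1.png

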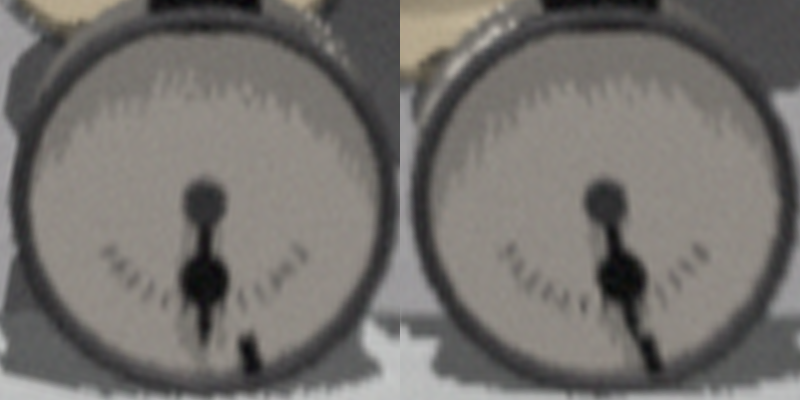

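In the dial crops, hub (205,200) and pointer tip (205,345) give 0 when level. The tab runs (246,338)–(256,372), about 0.285 rad. In the tilted view the pointer is still short of it. I refine the mark numerically, then set the gauge on the stud.

```bash
cat >> h.py <<'E'
def ang(img,r0,r1,lo,hi,hub=(204.5,201)):   # dark-weighted angle at radii r0..r1 (mm)
    s=200/56; rr,aa=np.meshgrid(np.arange(r0,r1,.25)*s,np.arange(lo,hi,.005))
    g=cv2.remap(img.mean(2).astype(np.float32),(hub[0]+rr*np.sin(aa)).astype(np.float32),(hub[1]+rr*np.cos(aa)).astype(np.float32),1)
    w=np.clip(95-g,0,None); return [round(float((w[:,c]*aa[:,c]).sum()/max(w[:,c].sum(),1e-6)),3) for c in np.array_split(np.arange(w.shape[1]),4)]
E
python3 - <<'E'
from h import *
for th in("0","0.22"):
    d=np.load(f"air{th}.npy"); x=float(th)
    print(th,"ptr",ang(d,14,37,x-.2,x+.12),"mark",ang(d,40,47,.17,.45))
ST=np.array([.528,-.003,.06]); th=.28; yaw=-.5; y=.012
r.move_to(*tool(ST+[0,0,.10],yaw,th,y)); r.move_l(tool(ST+[0,0,.02],yaw,th,y)[0],vel=.12); r.hold(.3)
f0=telemetry.current_wrist_force()
hit=r.move_l(tool(ST+[0,0,-.008],yaw,th,y)[0],vel=.02,guard=4)
p=telemetry.current_ee_pos(); print(hit,p-tool(ST,yaw,th,y)[0],f0,telemetry.current_wrist_force())
r.hold(1.3); print(telemetry.current_wrist_force(),telemetry.current_opening())
im=vision.snapshot("scene"); cv2.imwrite("pics/s3.png",im[:,:,::-1]); d=rect(im)[:,:,::-1]; np.save("st.npy",d)
print("ptr",ang(d,14,37,th-.15,th+.12),"mark",ang(d,41,47,.17,.45))
u,v=proj([ST],"scene")[0].astype(int); c=im[v-120:v+50,u-85:u+85,::-1]
cv2.imwrite("pics/st.png",np.hstack([d,cv2.resize(c,(400,400),interpolation=cv2.INTER_CUBIC)])); print(telemetry.current_t())
E
```

```text
0 ptr [-0.036, -0.043, -0.03, -0.003] mark [0.289, 0.285, 0.283, 0.281]
0.22 ptr [0.186, 0.178, 0.199, 0.223] mark [0.277, 0.282, 0.283, 0.285]
True [-3.04826636e-05 -1.11677470e-05 -3.62835319e-04] [-1.04239509 -0.71137897 -3.9952401 ] [-0.10968456  0.73504656  4.14834103]
[-0.21133835  1.35392007  5.33569225] 0.0319569562542386
ptr [0.268, 0.265, 0.268, 0.283] mark [0.285, 0.288, 0.292, 0.292]
28.375
```

View pics/st.png

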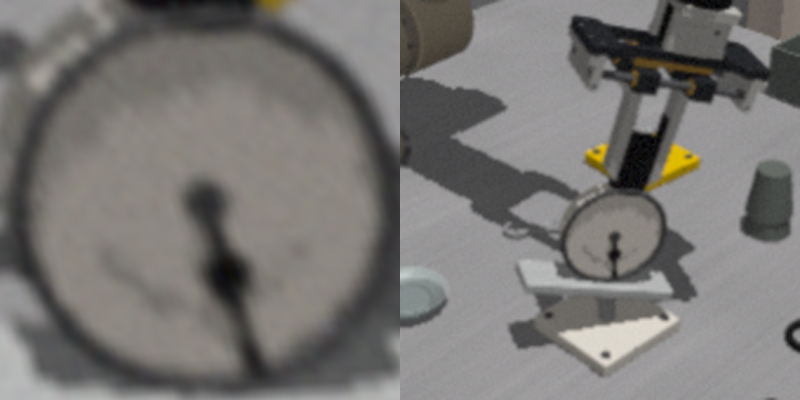

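The left crop shows the pointer running straight into the tab at about (245,340). On the right, the bar rests across the stud with the gauge gripped, and the caps are nested. One stability check, then hand in.

Run:
```python
from h import *
th=.28; r.hold(1)
im=vision.snapshot("scene"); d=rect(im)[:,:,::-1]
P,M=ang(d,14,37,th-.15,th+.12),ang(d,41,47,.17,.45)
print(P,M,telemetry.current_wrist_force(),telemetry.current_opening())
for t in("cap_on_stud","cap_on_bench"): print(t,[(np.round(x["at"],4),x["score"]) for x in models.mark_of(t,"scene")][:1])
print([(np.round(x["at"],4),x["score"]) for t in("pointer_tip","mark_tip","gauge") for x in models.mark_of(t,"scene")[:1]])
if abs(P[3]-M[0])<.03: r.sign_off(); print("signed",telemetry.current_t())
```

```text
[0.27, 0.265, 0.27, 0.285] [0.285, 0.287, 0.292, 0.294] [0.07462967 0.87083013 5.81438736] 0.03202128583995498
cap_on_stud [(array([0.5346, 0.2753, 0.0294]), 0.62)]
cap_on_bench [(array([0.5338, 0.2731, 0.0006]), 0.68)]
[(array([ 0.5379, -0.0047,  0.0881]), 0.58)]
the job is handed in; nothing more can be done
the job is handed in; nothing more can be done
```

I nested the cap from the stud over the bench cap and let it go. Then I gripped the gauge by its handle, set its bar on the stud and tilted it 0.28 rad. I handed the job in with the gauge held there; the last clock reading, shortly before, was 28.4 s of the 54.

What the last checks showed:
- **Caps:** The networks put the upper cap about 29 mm above the lower one and about 2 mm off centre, inside the 5 mm limit. My own outline fit just after nesting gave about 23 mm, but its match in the scene view was poor. Both heights are inside the judged range.
- **Pointer:** Its tip read 0.285 rad against 0.285–0.294 for the tab, under 0.4 mm apart at the tip. The reading near the hub was lower (0.265–0.270), about 0.8 mm at most if taken at face value. Both fit the 2.5 mm limit and held over two looks a second apart.
- **Contact with the stud:** The bar touched at the height expected for the stud, to 0.4 mm. The push changed by about 9–10 N from hanging free.
- **Grip:** The finger opening stayed at the handle's 32 mm.

Three things I could not confirm:
- The network returned only one of the gauge's points in the last look, so its tips are not a second check on the pointer reading.
- I did not look at the bystanders again after the moves.
- Handing in reports no verdict.

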